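Clamp a re-glued phone in the guarded bench press

ROBOT

A 6-joint arm with a two-finger parallel gripper is mounted at the origin on a cart in front of the work surface, level with it; the furniture and walls round the work are solid. World frame = base frame: x ahead of the robot, y to its left, z up, the work surface at z = 0. Lengths are in m, angles in rad, forces in N, time in s.
With the tool pointing down it reaches from about 0.25 to 0.725 m from the base axis. Payload 4 kg.
Tool frame: the origin (TCP) lies on the front face of the gripper's body, between the roots of the fingers; the fingertips stand 73 mm ahead of it and the grasp point (between the pads) lies 54 mm ahead of it; z points along the fingers, y is the line along which they close (so a half turn about z gives the same grasp; the last joint's range is limited). The gripper opens to 85 mm and grips with 20 to 120 N. Pads are 22 mm wide; open, the fingers measure 114 mm over their backs; the gripper's body (76 mm by 85 mm) begins 54 mm behind the grasp point. The pads swing forward as they close: fully open they stand 13 mm farther back than shut.
Start: joints at [-1.261, 0.241, 0.005, 1.335, 0, 1.571], TCP at [0.152, -0.476, 0.304] pointing down, gripper open.
Joint ranges: [-2.72, 2.72], [-1.05, 1.87], [-1.09, 1.28], [-1.99, 2.15], [-1.42, 1.44], [-3.14, 3.14]. Speed limits (rad/s): [2.79, 2.79, 3.14, 3.14, 3.14, 3.14].

INTERFACE

Orientations are given as a unit quaternion [x, y, z, w].
In Python, from workcell import bot gives the robot as it stands. The module is installed in compiled form; this text tells all that it offers.
- The arm moves only by the tool step_arm, never from a script. Its argument "rows" is a list of rows, each a list of 2 entries, a list of its own where there are three numbers: the shift along the tool's x, y, z in mm, then the turn about the tool's z in degrees. A call has 1 to 12 rows; each row is the pose to reach, as a shift and turn from the pose commanded when the call began, along the tool's axes at that moment; what a row does not reach only later rows make up. A row lasts 1/8 s, in which the tool goes at most 62.5 mm and 10.7 degrees, less where a joint would pass 70% of its speed; a pose out of reach is approached as far as the arm can. A call with a gripper value outside its range is refused whole. "claw" is the gripper's target within -1 to 1 (shut at 1, half-way at 0, fully open at -1), set as the call begins (left out, the last holds). The fingers move at their own pace and stop on an object; the grip force is fixed at half the most. Time passes only in rows, so rows that repeat a pose let the fingers close. It gives the time, the measured TCP pose, the force, the opening and the grip force at its end, in the units of the state.
- bot.get_obs(): the state, without advancing time (a new reading comes with each control period).
- bot.camera(name): name is "side" or "top"; returns (picture, depth): 400x640x3 uint8, red, green, blue; 400x640 float32, m along the optical axis (not along the pixel's ray), 0 where there is no reading.
- bot.camera_params(name): a dict with "fx", "fy", "cx", "cy" (pixels), "pose" (4x4, takes a point from camera to world coordinates). Camera axes: x right, y up, looking along -z (the intrinsics and any distortion apply to the point x, -y, -z); pixel columns grow to the right and rows downward; lengths in m; the calibration is good to about 2 mm. A picture is of the moment at which its call begins. camera_params takes no time and is no camera call.
- bot.job_done(): hands the job in; it is judged then, once.
Trained networks look in the newest picture that a camera, given by its name, has taken for a name from the list of things; names that differ only in an ending like _2 or _b are one class to them, and where a whole thing is asked for, a point or a joint stands for the part that bears it (a point fixed in the world has none). Each returns a list of dicts, best first, with "score" (0 to 1); they miss things now and then, are a little off and sometimes report something else, mostly with a low value. They report only what shows in the picture. A call takes as long as a camera call. They do not tell look-alikes from the thing itself.
- bot.trace(target, camera): "pixels" (400x640 bool, what is visible of it) and "uv" ([column, row] in pixels, amid what is visible of it).
The state is a dict: "clock": time; "joint_pos": joint angles; "joint_vel": joint speeds; "tau": joint torques, N m; "eef_pos": TCP position; "tool_rot": TCP orientation; "ft_force": force on the tool from outside, world axes, zero at the start; "ft_torque": the same for the moment, N m; "grip_width": finger opening in m; "grasp_force": force on a finger pad.
Only numpy, scipy, OpenCV 4.12 (cv2) and the standard library are available. Lean on these libraries where they do the work, as an engineer would, in place of code of your own. Each camera call takes 0.05 s, during which the arm holds its last target. There are 200 camera calls.

TASK

Clamp the re-glued phone with the orange rim for curing: with the fingertips, push it along the bed of the small grey bench press until its far end is fully home against the stop under the pad, then reach down through the window in the yellow guard and press the red lever knob all the way down to its stop, where it stays by itself, and come out again. The black rubber lining of the window is a trip edge, so do not touch the guard anywhere; do not pick the phone up, and leave the tools and parts lying around where they are.

Things in the scene. Friction and masses are not known exactly. Their poses are not given: they have to be found in the camera images.
- press: small grey bench press, fixed. Origin on the worktop; x runs along the bed from the open loading end to the stop, y left of that, z up. Lengths in mm in this frame: black rubber bed, top z 18, x -129 to 57; guides on both sides, inner faces y +-32.5, top z 26, from x -86 (flared from there to -120). The base is 92 wide there and ends at x -135. Before x -12 nothing but the phone is above z 26.
- phone: phone with orange rim and black glass, 114 (x) by 59 (y) by 11 mm, 0.1 to 0.2 kg, lying flat on the press bed, nearly in line with it, 50 to 65 mm short of the stop; origin at the centre of its underside. Home, it rests on the stop with its origin at x +0.5 mm in the press frame; its near end then still stands 45 mm outside the guard.
- guard: yellow sheet-metal guard with clear front and side panels over the head of the press, fixed to it, same origin and axes: x -12 to 106, y -119 to 79 mm, roof top z 102; a grey switch box on the roof at x 80, y 46 goes up to z 118. The phone passes under the front panel, which ends at z 66. Never to be touched.
- stop (a point): middle of the face of the fixed stop across the far end of the bed, at bed height (x 57.5, y 0, z 18 mm in the press frame). The phone's far end must rest on it.
- window (a point): centre of the window in the guard's roof, level with the top of its black rubber lining (x 40, y -61, z 107 mm in the press frame). The clear opening inside the lining measures 63 mm along the press x and 73 mm along the press y.
- knob_top (a point): centre of the flat top of the red lever knob (28 mm across, the flat 20 mm), seen in the window; it tilts and moves with the lever. Open: x 40, y -53, z 106 mm in the press frame, just below the lip of the window. Fully down: y -63, z 78, some 29 mm below the lip. The fixed steel head begins 20 mm from its rim towards +y.
- lever (a joint): cam lever, rad: 0 to 0.06 at the start (open, stays where left), 0.48 on its stop, fully down. Pivot along the press x at x 40, y 0, z 72 mm; the 62 mm arm points to -y. Its spiral cam drives a sprung pad 8.5 mm down onto the phone and stays where it is left. The knob needs about 5 N at first and 9 N at the end; on the stop the force rises sharply.
- pad: rubber-faced pad, 30x46 mm, under the head of the press at x 40, y 0 mm in the press frame; underside at z 34 mm when open, 5 mm above the phone; with the lever down its spring presses on the phone with about 12 N. Origin at the centre of its underside.
- battery_pack: the flat yellow and grey phone battery, 34x50x9 mm, beside the left of the press bed; origin at the centre of its underside
- tweezers_black: the black tweezers, 10x118x8 mm, lying beside the right of the press bed; origin at the centre of the underside
- solder_reel: the blue solder reel, 62 mm across, 44 mm tall, to the left; origin at the centre of the underside
- tin_shield: the small perforated tin plate, 32x40x9 mm, to the left; origin at the centre of the underside
- screwdriver_c: a short black screwdriver, 77 mm, lying to the right; origin at the centre of the underside
Things that resemble listed ones, but are neither listed nor needed, are in the scene too. Leave any green look-alike of the phone alone.

How it is judged:
By the outcome, as a careful person would: the job done as asked, in the order asked, and still so for the second after the job is handed in, with the robot touching nothing.
It also fails if it takes over 48 s, if anything falls off the work surface, if the arm or the gripper's body presses on something with over 40 N, if the wrist force passes 120 N, or if a joint passes its speed limit or range.

## Working session

There is one attempt and no reset: what is moved stays moved. The work goes in short steps, Python scripts to look and compute and a tool call to move; the robot and the scene stay as the last step left them, time stands still between calls to the robot, and variables do not carry over. Pictures are saved under pics/ and viewed, at most 10 in all, crops included, and the job is handed in when it is done.

Besides the shell and the picture viewer there is one more tool, called after "Call:" by a JSON object that holds its "op" and its "data", one argument or row to a line. step_arm: Moves the arm, as the interface text tells. Its arguments: {"type":"object","properties":{"rows":{"type":"array"},"claw":{"type":"number"}},"required":["rows"]}

```bash
mkdir -p pics
cat > h.py <<'E'
import numpy as np, cv2
from workcell import bot
def world(cam,u,v,d):
    p=bot.camera_params(cam); P=np.array(p["pose"])
    u,v,d=np.broadcast_arrays(np.asarray(u,float),v,d)
    c=np.stack([(u-p["cx"])/p["fx"]*d,-(v-p["cy"])/p["fy"]*d,-d,np.ones_like(d)],-1)
    return (c@P.T)[...,:3]
def save(n,im): cv2.imwrite(f"pics/{n}.png",cv2.cvtColor(im,cv2.COLOR_RGB2BGR))
E
python3 - <<'E'
from h import *
ims=[]
for c in("top","side"):
    im,d=bot.camera(c); ims.append(im); np.save(c+"_d.npy",d); save(c,im)
    print(c,{k:np.round(v,4).tolist() for k,v in bot.camera_params(c).items()})
    for t in("phone","guard","press","knob_top","lever","window","stop"):
        try:
            for r in bot.trace(t,c)[:3]:
                m=r["pixels"]&(d>0); print(t,round(r["score"],2),np.round(r["uv"]),m.sum(),np.round(np.median(world(c,*np.nonzero(m)[::-1],d[m]),0),3))
        except Exception as e: print(t,e)
o=bot.get_obs(); print(o)
E
```

```text
top {'fx': 494.2334, 'fy': 494.2334, 'cx': 323.9682, 'cy': 194.309, 'pose': [[-0.0257, 0.9864, -0.1625, 0.3957], [-0.9997, -0.0259, 0.0006, -0.0635], [-0.0036, 0.1624, 0.9867, 1.2893], [0.0, 0.0, 0.0, 1.0]]}
phone 0.79 [298. 218.] 948 [0.544 0.002 0.029]
phone 0.69 [393. 243.] 1002 [ 0.476 -0.239  0.011]
guard 0.89 [292. 172.] 3129 [0.644 0.008 0.103]
guard 0.71 [305. 180.] 5027 [ 0.634 -0.012  0.101]
guard 0.34 [299. 218.] 937 [0.543 0.001 0.029]
press 0.73 [450. 213.] 79 [ 0.549 -0.387  0.008]
press 0.59 [304. 183.] 4975 [ 0.634 -0.012  0.101]
lever 0.43 [314. 175.] 125 [ 0.641 -0.046  0.102]
window 0.65 [296. 173.] 3191 [0.645 0.006 0.103]
stop 0.57 [302. 177.] 5006 [ 0.634 -0.013  0.101]
side {'fx': 363.784, 'fy': 363.784, 'cx': 319.6158, 'cy': 195.5948, 'pose': [[0.9339, 0.1937, -0.3004, 0.2893], [-0.3572, 0.476, -0.8037, -0.7982], [-0.0127, 0.8579, 0.5137, 0.5531], [0.0, 0.0, 0.0, 1.0]]}
phone 0.62 [308. 203.] 503 [ 0.542 -0.005  0.03 ]
phone 0.61 [308. 276.] 1115 [ 0.472 -0.248  0.011]
guard 0.65 [344. 187.] 2900 [ 0.64  -0.09   0.095]
press 0.81 [342. 198.] 4210 [ 0.624 -0.04
[... 161 characters left out ...]
4]
{'clock': 0.8, 'joint_pos': array([-1.26097473e+00,  2.40559576e-01,  5.03455113e-03,  1.33517765e+00,
        2.46312172e-05,  1.57078261e+00]), 'joint_vel': array([ 0.00116769,  0.00029256,  0.00014831,  0.00051963, -0.00074688,
       -0.00067481]), 'tau': array([ 1.24155489e-03, -3.72147954e+01,  2.52680755e+01,  8.12400685e-04,
        1.72397808e-04, -4.19344985e-06]), 'eef_pos': array([ 0.15245557, -0.47621034,  0.30393989]), 'tool_rot': array([9.88024238e-01, 1.54298744e-01, 1.93924165e-05, 4.43633650e-05]), 'ft_force': array([-0.11181016,  0.14668456,  0.28205717]), 'ft_torque': array([-0.03519204, -0.0090002 ,  0.01524354]), 'grasp_force': 0.0, 'grip_width': 0.08525574440263746}
```

View pics/top.png

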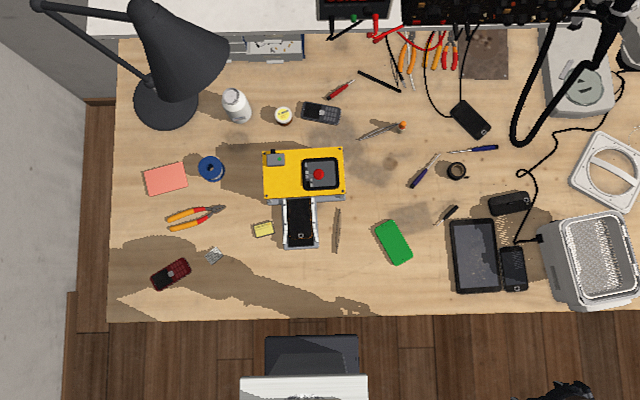

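View pics/side.png

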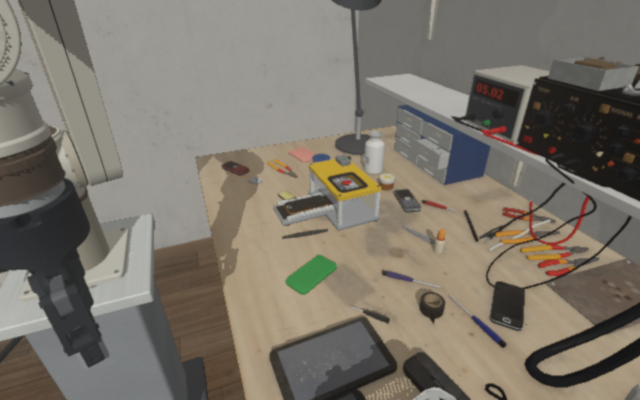

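The top view shows the yellow guard at about (303,173), the red knob at (318,173), and the phone on the bed at about (299,222). The lamp and reel are clear to the left. Next I'll fit the press pose from the guard roof.

```bash
cat >> h.py <<'E'
def hsv(im): return cv2.cvtColor(im,cv2.COLOR_RGB2HSV)
E
python3 - <<'E'
from h import *
im=cv2.cvtColor(cv2.imread("pics/top.png"),cv2.COLOR_BGR2RGB); d=np.load("top_d.npy")
H=hsv(im); h,s,v=H[...,0],H[...,1],H[...,2]
vv,uu=np.mgrid[0:400,0:640]; W=world("top",uu,vv,d)
box=(uu>255)&(uu<352)&(vv>142)&(vv<256)
m=box&(h>20)&(h<32)&(s>150)&(W[...,2]>.09)&(W[...,2]<.115)
print("roof z",np.percentile(W[m][:,2],[5,50,95]))
r=cv2.minAreaRect((W[m][:,:2]*1000).astype(np.float32)); print("roof",r)
(cx,cy),(a,b),ang=r; print(np.round(cv2.boxPoints(r),1).tolist())
k=box&((h<8)|(h>172))&(s>150)&(v>90)
print("knob px",k.sum(),uu[k].mean(),vv[k].mean(),np.percentile(W[k],[10,50,90],axis=0).round(4).tolist())
o=box&(h>3)&(h<20)&(s>120)&(vv>192)
print("orange",o.sum(), uu[o].min() if o.any() else 0)
# base/guides region
for row in (205,215,225,235,240,244,246,248,250,252):
    print(row,[(u,int(W[row,u,2]*1000)) for u in range(278,326,2)])
big=cv2.resize(im[142:256,255:352],None,fx=5,fy=5,interpolation=cv2.INTER_CUBIC); save("crop1",big)
E
```

```text
roof z [0.09844113 0.10215003 0.10600138]
roof ((648.3410034179688, -14.096145629882812), (119.1108627319336, 197.66148376464844), 2.07285475730896)
[[585.2000122070312, 82.5], [592.4000244140625, -115.0], [711.4000244140625, -110.69999694824219], [704.2999877929688, 86.80000305175781]]
knob px 92 318.2608695652174 173.84782608695653 [[0.6328, -0.0608, 0.0989], [0.6429, -0.0511, 0.1036], [0.6536, -0.0434, 0.1071]]
orange 136 263
205 [(278, 1), (280, 1), (282, 14), (284, 30), (286, 16), (288, 34), (290, 29), (292, 31), (294, 33), (296, 30), (298, 27), (300, 32), (302, 31), (304, 29), (306, 31), (308, 28), (310, 15), (312, 25), (314, 19), (316, -4), (318, 1), (320, -1), (322, -1), (324, 3)]
215 [(278, 0), (280, 2), (282, 12), (284, 25), (286, 15), (288, 28), (290, 26), (292, 25), (294, 25), (296, 28), (298, 32), (300, 29), (302, 31), (304, 28), (306, 34), (308, 33), (310, 29), (312, 27), (314, 27), (316, 15), (318, 1), (320, 5), (322, -3), (324, 0)]
225 [(278, -1), (280, 0), (282, 12), (284, 27), (286, 28), (288, 28), (290, 28), (292, 28), (294, 31), (296, 28), (298, 33), (300, 30), (3
[... 1260 characters left out ...]
290, 13), (292, 12), (294, 15), (296, 16), (298, 17), (300, 20), (302, 16), (304, 11), (306, 15), (308, 5), (310, 12), (312, 11), (314, 0), (316, 0), (318, 4), (320, 1), (322, -2), (324, 3)]
250 [(278, -3), (280, -1), (282, 0), (284, 1), (286, -1), (288, 1), (290, -2), (292, -1), (294, 0), (296, -2), (298, 3), (300, 0), (302, 2), (304, -1), (306, -4), (308, 0), (310, 1), (312, 0), (314, 0), (316, -1), (318, 0), (320, 3), (322, -2), (324, 3)]
252 [(278, 3), (280, 2), (282, 0), (284, 0), (286, 1), (288, 4), (290, 4), (292, -4), (294, 0), (296, -3), (298, -1), (300, 3), (302, -3), (304, -1), (306, 0), (308, -4), (310, -1), (312, -3), (314, 3), (316, 0), (318, -3), (320, 1), (322, 0), (324, -3)]
```

View pics/crop1.png

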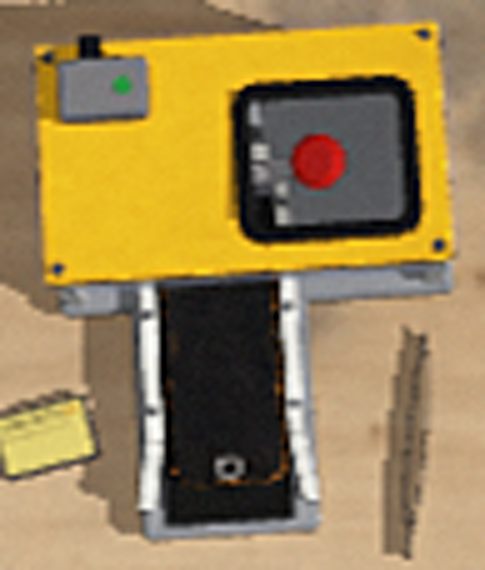

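The crop shows the roof rectangle, the knob in the window at crop (319,160), and the phone's near end at crop y of about 480. Its orange rim shows, so it's the right phone. I'll refine the pose by intersecting pixel rays with planes of known height.

```bash
cat >> h.py <<'E'
def onplane(cam,u,v,z):
    a=world(cam,u,v,1.0); c=np.array(bot.camera_params(cam)["pose"])[:3,3]
    return c+(a-c)*((z-c[2])/(a[...,2]-c[2]))[...,None]
E
python3 - <<'E'
from h import *
from scipy.optimize import least_squares
im=cv2.cvtColor(cv2.imread("pics/top.png"),cv2.COLOR_BGR2RGB)
s=8;u0,v0,u1,v1=255,142,352,256
M=np.float32([[s,0,-u0*s],[0,s,-v0*s]])
B=cv2.warpAffine(im,M,((u1-u0)*s,(v1-v0)*s),flags=cv2.INTER_CUBIC); H=hsv(B)
m=((H[...,0]>19)&(H[...,0]<33)&(H[...,1]>140)&(H[...,2]>120)).astype(np.uint8)
c=max(cv2.findContours(m,cv2.RETR_EXTERNAL,cv2.CHAIN_APPROX_NONE)[0],key=cv2.contourArea)
hull=cv2.convexHull(c)[:,0]
P=onplane("top",hull[:,0]/s+u0,hull[:,1]/s+v0,.102)[:,:2]*1000
r=cv2.minAreaRect(P.astype(np.float32)); print(r)
# dark window+lining interior, knob
c0=np.array(r[0]); th=r[2] if r[1][0]<r[1][1] else r[2]-90
a=np.radians(th); R=np.array([[np.cos(a),-np.sin(a)],[np.sin(a),np.cos(a)]])
O=c0-R@[47,-20]; print("th",th,"O",O)
def pf(u,v,z): return (onplane("top",np.array(u,float),np.array(v,float),z)[...,:2]*1000-O)@R
k=((H[...,0]<8)|(H[...,0]>172))&(H[...,1]>150)&(H[...,2]>90)
y,x=np.nonzero(k); print("knob in press",pf(x.mean()/s+u0,y.mean()/s+v0,.104), np.ptp(pf(x/s+u0,y/s+v0,.104),axis=0))
o=((H[...,0]>3)&(H[...,0]<20)&(H[...,1]>120)); o[:int((200-v0)*s)]=0; o[:,:int((284-u0)*s)]=0;o[:,int((316-u0)*s):]=0
y,x=np.nonzero(o);q=pf(x/s+u0,y/s+v0,.027); print("orange",np.percentile(q,[1,5,50,95,99],axis=0).round(1).tolist())
g=q[q[:,0]<np.percentile(q[:,0],3)+6]; print("near end",g.mean(0),g.min(0),g.max(0))
for uv,z,n in (((255+145/5,142+535/5),.015,"baseL"),((255+318/5,142+525/5),.015,"baseR"),((255+167/5,142+522/5),.018,"bedL"),((255+293/5,142+514/5),.018,"bedR"),((255+252/5,142+97/5),.107,"winTL"),((255+403/5,142+222/5),.107,"winBR")):
    print(n,pf(*uv,z).round(1))
E
```

```text
((648.0779418945312, -14.420242309570312), (121.72198486328125, 200.5109100341797), 2.133427143096924)
th 2.133427143096924 O [600.36598568   3.81623855]
knob in press [ 39.67701514 -56.88413895] [27.03026395 26.28289226]
orange [[-110.5, -32.0], [-109.7, -31.2], [-81.2, -27.7], [-14.8, 28.2], [-9.4, 29.0]]
near end [-108.32478557   -9.36180047] [-125.66507328  -31.97223986] [-104.04348791   23.78589145]
baseL [-132.9   43. ]
baseR [-133.3  -45.9]
bedL [-127.1   31.2]
bedR [-127.1  -33.5]
winTL [ 72.  -27.4]
winBR [  5.2 -97.1]
```

Call:
{"op": "step_arm", "data": {
  "rows": [
    [[0,0,0],5]
  ],
  "claw": 1
}}

```text
clock: 0.92
eef_pos: [0.1524, -0.4762, 0.3039]
tool_rot: [0.994, 0.11, 0.0, 0.0]
ft_force: [-0.0, 0.3, 0.6]
grip_width: 0.0701
grasp_force: 0.0
```

```bash
python3 -c "
from h import *
o=bot.get_obs();print(o['joint_pos'],o['tool_rot'],o['eef_pos'])"
```

```text
[-1.26103531e+00  2.40552519e-01  5.03095715e-03  1.33518335e+00
 -6.66285616e-06  1.66049995e+00] [9.93952946e-01 1.09806827e-01 5.80319718e-06 4.54583607e-05] [ 0.15241867 -0.47621812  0.30394205]
```

The roof fit agrees with the bed ends to about 2 mm. I take the press origin as (599.3, 3.2) mm with a heading of 2.1°. The phone's near end is at about x -109, roughly 52 mm short of home, and j6 has more room with the half-turn. I'll move to above the loading end.

Call:
{"op": "step_arm", "data": {
  "rows": [
    [[20,-19,5],-10],
    [[60,-57,15],-20],
    [[100,-95,25],-30],
    [[140,-133,35],-40],
    [[180,-171,45],-50],
    [[220,-209,55],-60],
    [[260,-247,65],-70],
    [[300,-285,75],-80],
    [[340,-323,85],-90],
    [[380,-360,95],-100],
    [[405,-384,103],-110],
    [[415,-393,107],-120]
  ],
  "claw": 1
}}

```text
clock: 2.42
eef_pos: [0.4714, 0.0007, 0.1964]
tool_rot: [0.397, 0.918, 0.0, -0.0]
ft_force: [-0.5, -0.2, -0.3]
grip_width: -0.0
grasp_force: 0.0
```

```bash
python3 -c "
from h import *
from scipy.spatial.transform import Rotation as Ro
o=bot.get_obs();print(o['joint_pos'],Ro.from_quat(o['tool_rot']).as_matrix().round(4),o['eef_pos'])"
```

```text
[ 1.31235238e-03  2.62880057e-01 -2.59453859e-01  1.04848504e+00
  2.08277690e-04  8.17203132e-01] [[-6.852e-01  7.283e-01 -0.000e+00]
 [ 7.283e-01  6.852e-01  2.000e-04]
 [ 2.000e-04  1.000e-04 -1.000e+00]] [0.47138314 0.00066671 0.19641512]
```

Call:
{"op": "step_arm", "data": {
  "rows": [
    [[-1,-1,10],-10],
    [[-2,-2,20],-20],
    [[-2,-2,30],-30],
    [[-2,-2,40],-40],
    [[-2,-2,46],-49],
    [[-2,-2,46],-49]
  ]
}}

```text
clock: 3.18
eef_pos: [0.4701, -0.0041, 0.1505]
tool_rot: [-0.014, 1.0, 0.0, -0.001]
ft_force: [-0.0, 0.3, 0.6]
grip_width: 0.0001
grasp_force: 0.0
```

Run:
```python
from h import *
from scipy.spatial.transform import Rotation as Ro
o=bot.get_obs();R=Ro.from_quat(o['tool_rot']).as_matrix();print(o['joint_pos'].round(3),R.round(4)[:2,:2],o['eef_pos'])
im,d=bot.camera("side"); np.save("side_d2.npy",d)
p=bot.camera_params("side");P=np.linalg.inv(np.array(p["pose"]))
def proj(w): c=P@np.r_[w,1]; return p["cx"]+p["fx"]*c[0]/-c[2], p["cy"]-p["fy"]*c[1]/-c[2]
for k in (0,.054,.073,.086): print(k,np.round(proj(o['eef_pos']+k*R[:,2]),1))
u,v=map(int,proj(o['eef_pos']+.06*R[:,2]))
s=8;b=im[v-45:v+30,u-45:u+50]; save("side2",cv2.resize(b,None,fx=s,fy=s,interpolation=cv2.INTER_CUBIC)); print("crop origin",u-45,v-45)
```

```text
[-0.009  0.313 -0.327  0.932  0.    -0.037] [[-0.9996 -0.0287]
 [-0.0287  0.9996]] [ 0.4700712  -0.00410723  0.15053009]
0 [275.2 168.2]
0.054 [276.8 187.2]
0.073 [277.3 193.7]
0.086 [277.7 198. ]
crop origin 231 144
```

View pics/side2.png

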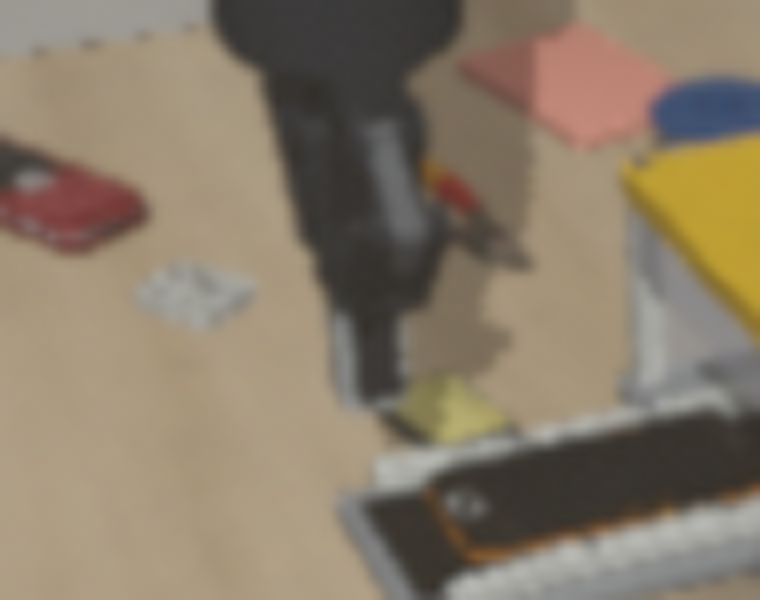

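The fingertips sit where the 73 mm figure predicts, at about row 194. I'll lower them onto the bed end and then push.

Call:
{"op": "step_arm", "data": {
  "rows": [
    [[0,2.6,15],-0.5],
    [[0,2.6,35],-0.5],
    [[0,2.6,50],-0.5],
    [[0,2.6,55.5],-0.5],
    [[0,2.6,55.5],-0.5]
  ]
}}

```text
clock: 3.85
eef_pos: [0.4704, -0.0015, 0.0955]
tool_rot: [-0.019, 1.0, 0.0, -0.0]
ft_force: [-0.0, -0.1, -0.2]
grip_width: 0.0005
grasp_force: 0.0
```

Call:
{"op": "step_arm", "data": {
  "rows": [
    [[-5,0,0],0],
    [[-10,0,0],0],
    [[-15,0,0],0],
    [[-20,0,0],0],
    [[-25,0,0],0],
    [[-30,0,0],0],
    [[-35,0,0],0],
    [[-40,0,0],0],
    [[-45,0,0],0],
    [[-48,0,0],0],
    [[-50,0,0],0]
  ]
}}

```text
clock: 5.22
eef_pos: [0.5203, 0.0004, 0.0954]
tool_rot: [-0.02, 1.0, 0.0, -0.0]
ft_force: [-1.9, -0.2, 1.0]
grip_width: 0.0
grasp_force: 0.6
```

```bash
cat >> h.py <<'E'
from scipy.spatial.transform import Rotation as Ro
O=np.array([599.3,3.2]); _a=np.radians(2.1); RP=np.array([[np.cos(_a),-np.sin(_a)],[np.sin(_a),np.cos(_a)]])
def st():
    o=bot.get_obs();R=Ro.from_quat(o['tool_rot']).as_matrix()
    print("tcp press",((o['eef_pos'][:2]*1000-O)@RP).round(1),"z",(o['eef_pos'][2]*1000).round(1),"yaw",np.degrees(np.arctan2(R[1,0],R[0,0])).round(2),"F",o['ft_force'].round(2),"q",o['joint_pos'].round(2)); return o,R
E
python3 - <<'E'
from h import *
st(); im,d=bot.camera("side"); s=8
save("side3",cv2.resize(im[150:225,265:360],None,fx=s,fy=s,interpolation=cv2.INTER_CUBIC))
E
```

```text
tcp press [-79.    0.1] z 95.4 yaw -177.75 F [-1.92 -0.25  1.04] q [ 0.    0.47 -0.26  0.85  0.   -0.04]
```

View pics/side3.png

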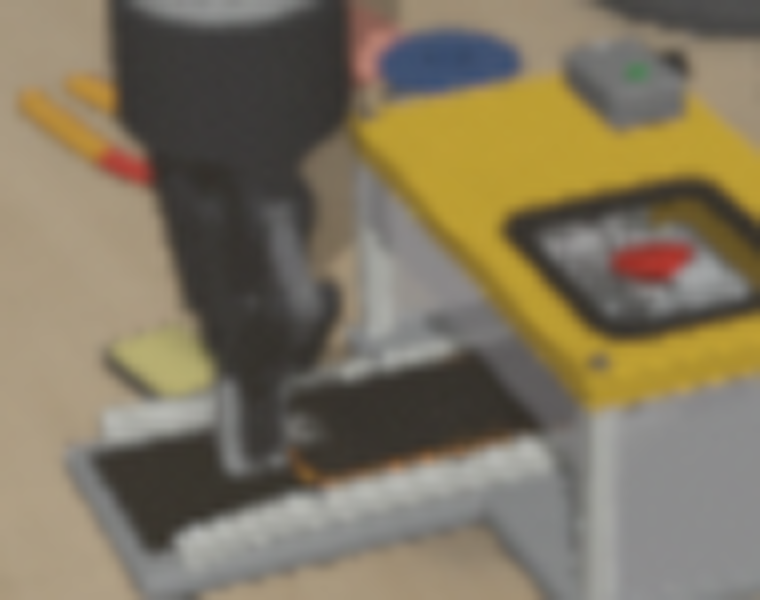

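The tips are pushing the phone's near end at about 2 N, with the phone between the guides and about 11 mm to go. I'll continue slowly and watch the force.

Call:
{"op": "step_arm", "data": {
  "rows": [
    [[-2,0,0],0],
    [[-4,0,0],0],
    [[-6,0,0],0],
    [[-8,0,0],0],
    [[-8,0,0],0]
  ]
}}

```text
clock: 5.9
eef_pos: [0.5286, 0.0008, 0.0955]
tool_rot: [-0.02, 1.0, 0.0, 0.0]
ft_force: [-0.5, -0.7, 0.5]
grip_width: 0.0002
grasp_force: 0.0
```

Call:
{"op": "step_arm", "data": {
  "rows": [
    [[-1,0,0],0],
    [[-1,0,0],0]
  ]
}}

```text
clock: 6.15
eef_pos: [0.5292, 0.0008, 0.0955]
tool_rot: [-0.02, 1.0, 0.0, 0.0]
ft_force: [-1.8, 0.2, 0.5]
grip_width: -0.0001
grasp_force: 0.4
```

Call:
{"op": "step_arm", "data": {
  "rows": [
    [[-1,0,0],0],
    [[-1,0,0],0]
  ]
}}

```text
clock: 6.4
eef_pos: [0.5303, 0.0008, 0.0954]
tool_rot: [-0.02, 1.0, -0.0, 0.0]
ft_force: [-0.3, 0.7, 0.1]
grip_width: -0.0001
grasp_force: 0.4
```

Call:
{"op": "step_arm", "data": {
  "rows": [
    [[-1,0,0],0],
    [[-1,0,0],0]
  ]
}}

```text
clock: 6.65
eef_pos: [0.5314, 0.0009, 0.0954]
tool_rot: [-0.02, 1.0, -0.0, 0.0]
ft_force: [-0.3, -1.0, 1.2]
grip_width: 0.0003
grasp_force: 0.3
```

Call:
{"op": "step_arm", "data": {
  "rows": [
    [[-1,0,0],0],
    [[-1,0,0],0]
  ]
}}

```text
clock: 6.9
eef_pos: [0.5324, 0.0009, 0.0954]
tool_rot: [-0.02, 1.0, -0.0, 0.0]
ft_force: [0.6, -0.8, -0.8]
grip_width: -0.0
grasp_force: 0.3
```

Call:
{"op": "step_arm", "data": {
  "rows": [
    [[-1,0,0],0],
    [[-1,0,0],0]
  ]
}}

```text
clock: 7.15
eef_pos: [0.5334, 0.0009, 0.0954]
tool_rot: [-0.02, 1.0, -0.0, 0.0]
ft_force: [-0.4, 0.2, -0.1]
grip_width: 0.0003
grasp_force: 0.3
```

Call:
{"op": "step_arm", "data": {
  "rows": [
    [[-1,0,0],0],
    [[-1,0,0],0]
  ]
}}

```text
clock: 7.4
eef_pos: [0.5339, 0.001, 0.0954]
tool_rot: [-0.02, 1.0, -0.0, -0.0]
ft_force: [-2.4, -0.9, 1.3]
grip_width: 0.0
grasp_force: 1.0
```

Call:
{"op": "step_arm", "data": {
  "rows": [
    [[-1,0,0],0],
    [[-1,0,0],0]
  ]
}}

```text
clock: 7.65
eef_pos: [0.5341, 0.001, 0.0952]
tool_rot: [-0.02, 1.0, -0.0, -0.001]
ft_force: [-5.6, -0.5, 3.4]
grip_width: 0.0004
grasp_force: 2.6
```

Call:
{"op": "step_arm", "data": {
  "rows": [
    [[-1,0,0],0],
    [[-1,0,0],0]
  ]
}}

```text
clock: 7.9
eef_pos: [0.5342, 0.001, 0.095]
tool_rot: [-0.02, 1.0, -0.0, -0.002]
ft_force: [-7.2, -0.5, 5.2]
grip_width: 0.0005
grasp_force: 3.5
```

The force now rises without any movement, so the phone is on the stop. One last nudge, then I'll back off, go up and look.

Call:
{"op": "step_arm", "data": {
  "rows": [
    [[-1,0,0],0],
    [[-1,0,0],0],
    [[4,0,0],0],
    [[15,0,0],0],
    [[30,0,-10],0],
    [[35,0,-40],0],
    [[35,0,-80],0],
    [[35,0,-120],0],
    [[35,0,-125],0]
  ]
}}

```text
clock: 9.02
eef_pos: [0.5026, -0.0004, 0.2244]
tool_rot: [-0.02, 1.0, -0.0, 0.004]
ft_force: [-0.7, 0.4, -1.7]
grip_width: -0.0003
grasp_force: 0.0
```

Run:
```python
from h import *
st(); im,d=bot.camera("side"); s=8
save("side4",cv2.resize(im[150:225,265:360],None,fx=s,fy=s,interpolation=cv2.INTER_CUBIC))
for r in bot.trace("knob_top","side")[:2]:
    print(r["score"],r["uv"],(onplane("side",*map(np.array,r["uv"]),.104)[:2]*1000-O)@RP)
# near end of phone from side: orange pixels on z=.024
H=hsv(im); h=(H[...,0]>3)&(H[...,0]<22)&(H[...,1]>110); y,x=np.nonzero(h[195:215,285:340])
q=(onplane("side",x+285.,y+195.,.024)[:,:2]*1000-O)@RP; q=q[(abs(q[:,1])<33)&(q[:,0]<-10)]
print(len(q),np.percentile(q,[2,10,50,98],axis=0).round(1).tolist() if len(q) else 0)
```

```text
tcp press [-96.8  -0. ] z 224.4 yaw -177.75 F [-0.7   0.4  -1.73] q [-0.    0.29 -0.14  1.13  0.   -0.04]
0.49 [342.1, 182.1] [ 27.81502046 -58.80766391]
11 [[-55.6, -23.2], [-54.7, -22.4], [-51.5, -20.4], [-15.0, 9.0]]
```

View pics/side4.png

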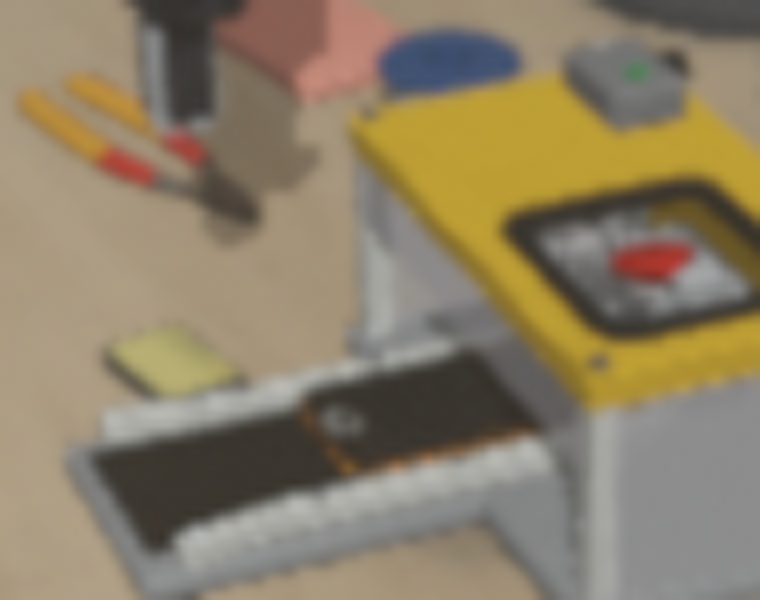

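The phone's near end now sits at press x of about -56, which is home. The window is clear, with the red knob at crop (650,260). Next I'll move over the window.

Call:
{"op": "step_arm", "data": {
  "rows": [
    [[-10,-5,0],0],
    [[-35,-16,0],0],
    [[-65,-29,0],0],
    [[-95,-43,0],0],
    [[-120,-54,0],0],
    [[-133,-60,0],0],
    [[-136.8,-61,0],0],
    [[-136.8,-61,5],0],
    [[-136.8,-61,5],0]
  ]
}}

```text
clock: 10.25
eef_pos: [0.6394, -0.0556, 0.2143]
tool_rot: [-0.02, 1.0, 0.0, -0.001]
ft_force: [0.2, -0.1, 0.6]
grip_width: -0.0002
grasp_force: 0.0
```

Run:
```python
from h import *
st(); a,_=bot.camera("top"); b,_=bot.camera("side"); s=5
f=lambda x:cv2.resize(x,(400,400),interpolation=cv2.INTER_CUBIC)
save("v5",np.hstack([f(a[130:210,265:345]),f(b[130:210,305:385])]))
```

```text
tcp press [ 37.9 -60.2] z 214.3 yaw -177.73 F [ 0.24 -0.08  0.64] q [-0.09  0.57  0.27  1.27  0.   -0.13]
```

View pics/v5.png

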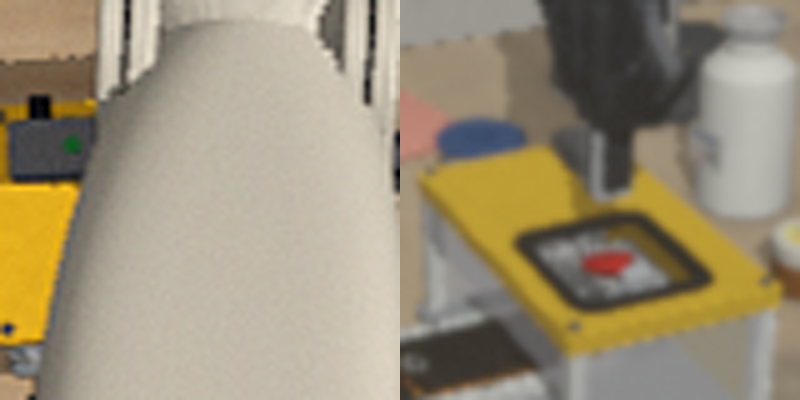

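The tip is directly above the knob, and the vertical drop projects onto the knob. Now I'll descend and press.

Call:
{"op": "step_arm", "data": {
  "rows": [
    [[-2,0,10],0],
    [[-2,0,22],0],
    [[-2,0,30],0],
    [[-2,0,34],0],
    [[-2,0,38],0]
  ]
}}

```text
clock: 10.98
eef_pos: [0.6423, -0.0561, 0.1775]
tool_rot: [-0.02, 1.0, -0.0, 0.0]
ft_force: [-2.8, -2.0, 6.0]
grip_width: -0.0001
grasp_force: 2.8
```

Call:
{"op": "step_arm", "data": {
  "rows": [
    [[0,0,3],0],
    [[0,0,6],0],
    [[0,0,9],0],
    [[0,0,12],0]
  ]
}}

```text
clock: 11.48
eef_pos: [0.6433, -0.0575, 0.1673]
tool_rot: [-0.019, 1.0, -0.002, 0.002]
ft_force: [-1.6, -4.1, 5.2]
grip_width: 0.0001
grasp_force: 2.9
```

Call:
{"op": "step_arm", "data": {
  "rows": [
    [[0,0,2],0],
    [[0,0,4],0],
    [[0,0,6],0],
    [[0,0,8],0]
  ]
}}

```text
clock: 11.98
eef_pos: [0.6436, -0.0575, 0.1595]
tool_rot: [-0.019, 1.0, -0.002, 0.002]
ft_force: [-0.5, -5.1, 5.3]
grip_width: -0.0004
grasp_force: 3.1
```

Call:
{"op": "step_arm", "data": {
  "rows": [
    [[0,0,1.5],0],
    [[0,0,3],0],
    [[0,0,4.5],0],
    [[0,0,6],0],
    [[0,0,6],0]
  ]
}}

```text
clock: 12.6
eef_pos: [0.6437, -0.058, 0.154]
tool_rot: [-0.019, 1.0, -0.002, 0.002]
ft_force: [-0.9, -5.5, 7.2]
grip_width: 0.0
grasp_force: 3.8
```

Call:
{"op": "step_arm", "data": {
  "rows": [
    [[0,0,1],0],
    [[0,0,2],0],
    [[0,0,2],0]
  ]
}}

```text
clock: 12.98
eef_pos: [0.6437, -0.0583, 0.1521]
tool_rot: [-0.019, 1.0, -0.003, 0.002]
ft_force: [0.3, -5.6, 8.2]
grip_width: 0.0001
grasp_force: 4.3
```

Call:
{"op": "step_arm", "data": {
  "rows": [
    [[0,0,1],0],
    [[0,0,2],0],
    [[0,0,2],0]
  ]
}}

```text
clock: 13.35
eef_pos: [0.6437, -0.0584, 0.1504]
tool_rot: [-0.019, 1.0, -0.003, 0.003]
ft_force: [-1.3, -6.9, 8.7]
grip_width: 0.0
grasp_force: 4.8
```

Call:
{"op": "step_arm", "data": {
  "rows": [
    [[0,0,1],0],
    [[0,0,1],0]
  ]
}}

```text
clock: 13.6
eef_pos: [0.6437, -0.0584, 0.1502]
tool_rot: [-0.019, 1.0, -0.003, 0.003]
ft_force: [-3.2, -5.3, 12.2]
grip_width: 0.0001
grasp_force: 6.4
```

Call:
{"op": "step_arm", "data": {
  "rows": [
    [[0,0,1],0],
    [[0,0,2],0],
    [[0,0,2],0]
  ]
}}

```text
clock: 13.98
eef_pos: [0.6438, -0.0584, 0.1498]
tool_rot: [-0.019, 1.0, -0.003, 0.003]
ft_force: [-6.4, -5.7, 19.3]
grip_width: 0.0001
grasp_force: 9.7
```

Call:
{"op": "step_arm", "data": {
  "rows": [
    [[0,0,1],0],
    [[0,0,1.5],0],
    [[0,0,1.5],0]
  ]
}}

```text
clock: 14.35
eef_pos: [0.6438, -0.0584, 0.1496]
tool_rot: [-0.019, 1.0, -0.003, 0.004]
ft_force: [-8.9, -4.6, 24.1]
grip_width: 0.0
grasp_force: 12.3
```

The force rises steeply with almost no travel, and the tip is at z of about 77, so the lever is on its stop. I'll come straight up and then away.

Call:
{"op": "step_arm", "data": {
  "rows": [
    [[0,0,-3],0],
    [[0,0,-8],0],
    [[0,0,-20],0],
    [[0,0,-40],0],
    [[0,0,-65],0],
    [[0,0,-90],0],
    [[20,0,-100],0],
    [[60,0,-100],0],
    [[110,0,-100],0],
    [[160,0,-100],0],
    [[200,0,-100],0],
    [[210,0,-100],0]
  ]
}}

```text
clock: 15.85
eef_pos: [0.4302, -0.0637, 0.2432]
tool_rot: [-0.02, 1.0, 0.0, -0.001]
ft_force: [0.6, -0.3, -0.2]
grip_width: -0.0002
grasp_force: 0.0
```

Run:
```python
from h import *
st(); a,da=bot.camera("top"); b,_=bot.camera("side")
H=hsv(a); k=((H[...,0]<8)|(H[...,0]>172))&(H[...,1]>150)&(H[...,2]>60); k[:150]=0;k[195:]=0;k[:,:295]=0;k[:,345:]=0
y,x=np.nonzero(k); print(k.sum(), "knob z",np.median(world("top",x,y,da[k])[:,2]) if k.any() else 0,((onplane("top",np.array(x.mean()),np.array(y.mean()),.078)[:2]*1000-O)@RP) if k.any() else 0)
f=lambda x:cv2.resize(x,(400,400),interpolation=cv2.INTER_CUBIC)
save("v6",np.hstack([f(a[150:255,250:355]),f(b[150:225,280:355])]))
```

```text
tcp press [-171.4  -60.7] z 243.2 yaw -177.75 F [ 0.56 -0.33 -0.2 ] q [-0.15  0.15 -0.27  1.15  0.   -0.19]
85 knob z 0.07706723354445288 [ 41.15544084 -61.74714062]
```

View pics/v6.png

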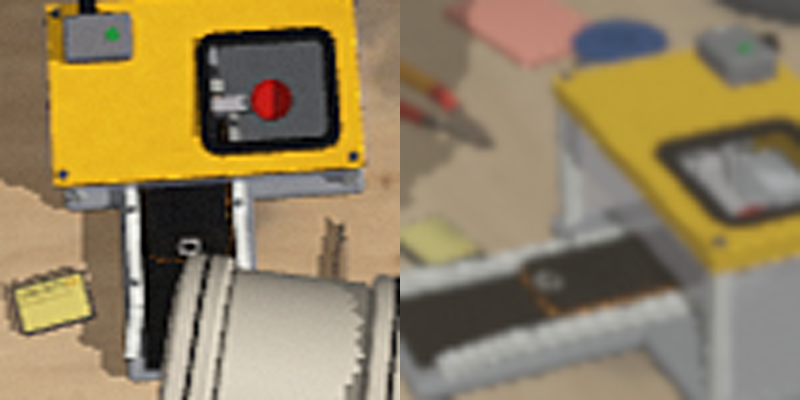

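The knob stands at z 77, y -62, matching fully down. The phone is still home, and its rim end shows at crop (170,258). The arm is clear of everything, so I'm handing the job in.

```bash
python3 -c "
from workcell import bot
print(bot.job_done())"
```

```text
the job is handed in; nothing more can be done
None
```

The orange-rimmed phone is home against the stop and the lever is down on its stop and staying there; the arm is out and clear, no guard contact showed in the forces or pictures, and I handed the job in at about 16 s (no verdict came back).

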